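# Tap the jammed balls out of the narrow-necked bottle

## Task

Two steel grinding balls are jammed in the neck of the narrow-necked bottle that lies sloping, neck down, in a sprung tilting stand. Tap down on the upper side of the bottle, just short of its shoulder, until both balls have come out and lie in the tray under its mouth, and leave the bottle sprung back at rest. Do not touch the wide-mouthed jar in the twin stand.

Things in the scene. Friction and masses are not known exactly. Their poses are not given: they have to be found in the camera images.
- narrow_bottle: Clear narrow-necked bottle sloping in an aluminium stand, neck 14 degrees downhill at rest. Body 60 mm in diameter, 85 long; cone 15; neck 31 mm in diameter (bore 25), 48 long, a 1.5 mm lip inside its mouth. Origin: on its axis at the stand's pivot, 120 mm above the worktop, 30 mm from its base. Its -x axis points along it to the mouth (118 mm off), y along the pivot, z to its upper side.
- tap_spot (a point): The place to tap: on the bottle's upper side, (-45, 0, +30) mm in its frame. Pushed down, the bottle turns neck down about the pivot, at most 24 degrees to a hard stop (19 mm here), and springs back when let go. About 4 N start it, 7 N push it 10 mm, 9 N 17 mm. A dip of about 12 to 15 mm frees the balls; repeat if not.
- wide_jar: Bystander: clear, empty wide-mouthed jar, a straight cylinder 60 mm in diameter and 110 mm long without a neck, in a twin stand built alike (own tray, same pivot height and slope). Origin on its axis at the pivot; -x axis towards its mouth, z to its upper side. Not to be touched.
- ball_0_center (a point): Centre of the first steel ball, 20 mm in diameter, 32 g, caught behind the lip in the bottle's mouth.
- ball_1_center (a point): Centre of the second steel ball, alike, in the neck behind the first.
- catch_tray (a point): Centre of the inner floor (12 mm above the worktop) of the white open tray on the bottle's stand, under its mouth. Inside 124 mm along x (the bottle's direction) by 104 mm along y, walls 30 mm above that floor; +x points to the pivot, 148 mm away. Two uprights 128 mm high hold the pivot, 43 mm either side of the bottle's axis.

How it is judged:
By the outcome, as a careful person would: the job done as asked, in the order asked, and still so for the second after the job is handed in, with the robot touching nothing.
It also fails if it takes over 26 s, if anything falls off the work surface, if the arm or the gripper's body presses on something with over 40 N, if the wrist force passes 120 N, or if a joint passes its speed limit or range.

## Robot

A 6-joint arm with a two-finger parallel gripper is mounted at the origin on a cart in front of the work surface, level with it; the furniture and walls round the work are solid. World frame = base frame: x ahead of the robot, y to its left, z up, the work surface at z = 0. Lengths are in mm, angles in rad, forces in N, time in s.
With the tool pointing down it reaches from about 425 to 1125 mm from the base axis. Payload 14.9 kg.
Tool frame: the origin (TCP) lies at the very end of the fingers, on their centre line; the grasp point (between the pads) lies 19 mm behind it (manip.pinch_z is the distance from the TCP to the grasp point, in mm); z points along the fingers, y is the line along which they close (so a half turn about z gives the same grasp; the last joint's range is limited). The gripper opens to 91 mm and grips with 3 to 60 N. Pads are 32 mm wide; open, the fingers measure 118 mm over their backs; the gripper's body (76 mm by 178 mm) begins 60 mm behind the grasp point.
Start: joints at [-1.211, 0.379, 1.734, -0, 1.028, -0.033], TCP at [267.94, -646.704, 190.632] pointing down, gripper open.
Joint ranges: [-2.77, 2.77], [-0.74, 2.19], [0, 2.66], [-1.06, 4.2], [0.31, 2.87], [-3.08, 3.08]. Speed limits (rad/s): [1.89, 1.89, 2.39, 3.14, 3.14, 3.14].

## Interface

Orientations are given as a unit quaternion [x, y, z, w].
In Python, from station import manip gives the robot as it stands.
- The arm moves only by the shell command python3 jog.py, which reads ROWS from standard input. ROWS is one flat JSON list of numbers that holds 1 to 12 rows one after another, with no inner brackets; each row has 5 numbers: dx, dy, dz in normalised numbers (1 is 300 mm), then a turn about the tool's z in normalised numbers (1 is 2 pi rad), then the finger opening in mm; each row shifts and turns the commanded pose from where the row before left it, along the tool's axes as they then stand; what a row does not reach is not made up. A row lasts 1/8 s, in which the tool goes at most 62.5 mm and 0.188 rad, less where a joint would pass 70% of its speed; a pose out of reach is approached as far as the arm can. The fingers move at their own pace and stop on an object; the grip force is fixed at half the most. Time passes only in rows, so rows that do not move let the fingers close. It prints the time, the measured TCP pose, the force, the opening and the grip force at its end. Input that does not fit is refused with a message, and nothing moves.
- manip.get_obs(): the state, without advancing time (a new reading comes with each control period).
- manip.capture(name): name is "side" or "top" or "wrist"; returns a dict with "frame" (480x640x3 uint8, red, green, blue), "vfov" (degrees; the focal length in pixels is half the picture's height over the tangent of half this angle, whatever the lens; pixels are square), "cx", "cy" (the principal point, pixels), "pose" (4x4, takes a point from camera to world coordinates). Camera axes: x right, y up, looking along -z (the intrinsics and any distortion apply to the point x, -y, -z); pixel columns grow to the right and rows downward; lengths in mm; the calibration is good to about 2 mm. A picture is of the moment at which its call begins. There is no depth.
- manip.hand_in(): hands the job in; it is judged then, once.
The state is a dict: "t": time; "qpos": joint angles; "qvel": joint speeds; "joint_efforts": joint torques, N m; "position": TCP position; "tcp_rot": TCP orientation; "wrist_force": force on the tool from outside, world axes, zero at the start; "torque": the same for the moment, N m; "grip_width": finger opening in mm; "finger_force": force on a finger pad.
Only numpy, scipy, OpenCV 4.12 (cv2) and the standard library are available. Lean on these libraries where they do the work, as an engineer would, in place of code of your own. Each camera call takes 0.05 s, during which the arm holds its last target. There are 200 camera calls.

## Working session

There is one attempt and no reset: what is moved stays moved. The work goes in short steps, Python scripts to look and compute and a shell command to move; the robot and the scene stay as the last step left them, time stands still between calls to the robot, and variables do not carry over. Pictures are saved under pics/ and viewed, at most 10 in all, crops included, and the job is handed in when it is done.

```bash
ls; mkdir -p pics
python3 - <<'E'
from station import manip
import cv2,numpy as np
o=manip.get_obs(); print(o['t'],o['position'],o['tcp_rot'],o['grip_width'])
for n in ("top","side"):
    c=manip.capture(n); cv2.imwrite(f'pics/{n}0.png',c['frame'][:,:,::-1]); np.save(f'pics/{n}0.npy',c,allow_pickle=True)
    print(n,{k:v for k,v in c.items() if k!='frame'})
E
```

```text
jog.py
pics
station.py
0.0 [ 267.79109689 -646.2941312   190.00297809] [ 9.80771969e-01  1.95156483e-01 -8.24228909e-05 -5.34448853e-04] 91.15309056556657
top {'vfov': 49.92909672700793, 'cx': 315.1027160540231, 'cy': 230.12269255752642, 'pose': array([[-3.04180533e-03,  9.80831291e-01, -1.94835123e-01,
         3.70997021e+02],
       [-9.99630911e-01, -8.24225731e-03, -2.58864067e-02,
        -2.94747776e+01],
       [-2.69960789e-02,  1.94684470e-01,  9.80494349e-01,
         9.99007952e+02],
       [ 0.00000000e+00,  0.00000000e+00,  0.00000000e+00,
         1.00000000e+00]])}
side {'vfov': 50.41353046883055, 'cx': 311.38587290555495, 'cy': 232.8419757274138, 'pose': array([[-9.98885218e-01,  3.74149813e-02, -2.87826384e-02,
         5.12328491e+02],
       [-4.32138320e-02, -4.79400682e-01,  8.76531546e-01,
         7.06088354e+02],
       [ 1.89969949e-02,  8.76798212e-01,  4.80483100e-01,
         5.14652958e+02],
       [ 0.00000000e+00,  0.00000000e+00,  0.00000000e+00,
         1.00000000e+00]])}
```

View pics/top0.png

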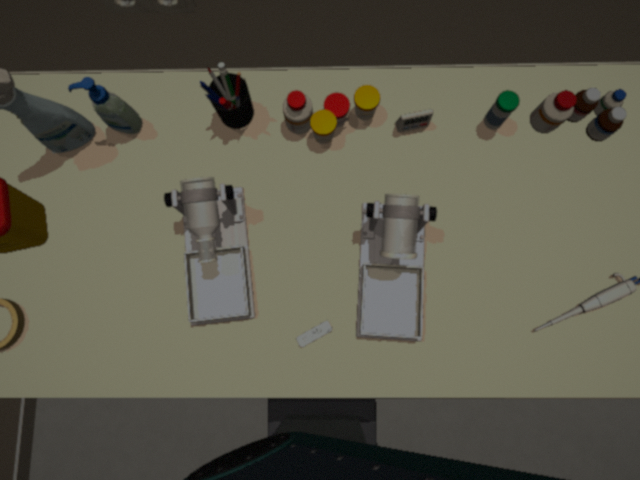

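View pics/side0.png

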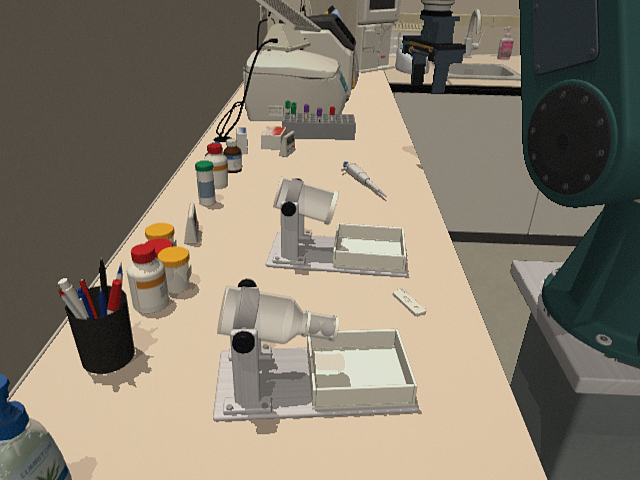

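The top view shows the narrow bottle's stand on the left: knobs near (170,199) and (229,192), mouth near (208,258), tray around (219,286). The jar stands on the right at about (400,225). The side view shows the bottle in front, with knobs at (243,342) and (247,285) and the mouth at (335,325).

```bash
cat > h.py <<'E'
import numpy as np,cv2
def load(n): return np.load(f'pics/{n}.npy',allow_pickle=True).item()
def ray(c,u,v):
    f=240/np.tan(np.radians(c['vfov']/2)); d=np.array([(u-c['cx'])/f,-(v-c['cy'])/f,-1])
    return c['pose'][:3,3],c['pose'][:3,:3]@(d/np.linalg.norm(d))
def onz(c,u,v,z):
    p,d=ray(c,u,v); return p+d*(z-p[2])/d[2]
def proj(c,X):
    q=c['pose'][:3,:3].T@(np.asarray(X)-c['pose'][:3,3]); f=240/np.tan(np.radians(c['vfov']/2))
    return np.array([c['cx']+f*q[0]/-q[2],c['cy']-f*q[1]/-q[2]])
def tri(a,b):
    (p,d),(q,e)=a,b; s=np.linalg.lstsq(np.c_[d,-e],q-p,rcond=None)[0]
    A,B=p+s[0]*d,q+s[1]*e; return (A+B)/2,np.linalg.norm(A-B)
def blobs(c,box,thr):
    u0,v0,u1,v1=box; m=(c['frame'][v0:v1,u0:u1].max(2)<thr).astype(np.uint8)
    n,l,s,ce=cv2.connectedComponentsWithStats(m)
    return [(ce[i]+[u0,v0],s[i].tolist()) for i in range(1,n) if s[i][4]>25]
E
python3 - <<'E'
from h import *
t,s=load('top0'),load('side0')
for b in blobs(t,(155,175,250,220),50): print('top',b,onz(t,*b[0],120).round(1))
for b in blobs(s,(220,270,280,360),50): print('side',b)
im=t['frame'][160:340,150:270,::-1]; a=cv2.resize(im,None,fx=3.3,fy=3.3,interpolation=cv2.INTER_CUBIC)
im=s['frame'][265:425,205:425,::-1]; b=cv2.resize(im,None,fx=1.8,fy=1.8,interpolation=cv2.INTER_CUBIC)
o=np.zeros((600,800,3),np.uint8); o[:a.shape[0],:a.shape[1]]=a; o[:b.shape[0],400:400+b.shape[1]]=b[:,:400]; cv2.imwrite('pics/crop1.png',o)
E
```

```text
top (array([230.01595745, 198.88829787]), [70, 11, 11, 28, 188]) [603.2 144.1 120. ]
top (array([167.85526316, 199.11842105]), [10, 18, 7, 13, 76]) [603.9 254.9 120. ]
top (array([180.23809524, 206.0952381 ]), [22, 26, 6, 11, 42]) [591.  232.1 120. ]
side (array([246.74257426, 283.25742574]), [18, 9, 18, 8, 101])
side (array([242.96938776, 342.03571429]), [12, 62, 23, 22, 392])
```

View pics/crop1.png

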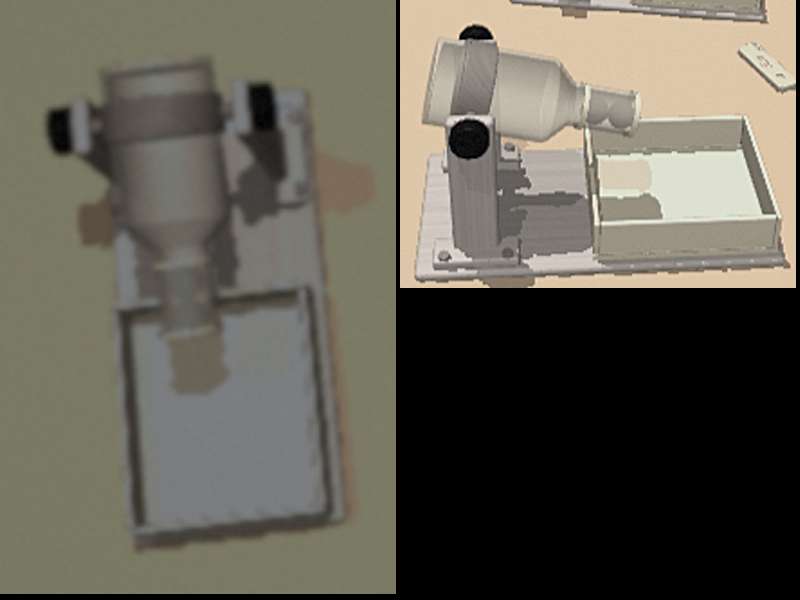

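The crop shows the knobs at (168.8,199.1) and (229.4,192.4) in the full top image. The tray rim corners there are about (186.5,254.5), (244,248.5), (191,322) and (253,316). Both balls are visible in the neck in the side view.

Run:
```python
from h import *
t,s=load('top0'),load('side0')
f=lambda x,y:(150+x/3.3,160+y/3.3)
kl=onz(t,*f(62,129),120);kr=onz(t,*f(262,107),120); print('knobs',kl,kr,(kl+kr)/2,np.linalg.norm(kl-kr))
d=kl-kr; print('yaw knobs',np.degrees(np.arctan2(-d[0],d[1])))
# triangulated knob near (left) : side 243,342
print('tri L',tri(ray(t,*f(62,129)),ray(s,243,342)))
C=[onz(t,*f(*p),42) for p in((120,312),(308,290),(136,532),(340,515))]
print(np.round(C,1)); print('tray c',np.mean(C,0)); 
for a,b in((2,0),(3,1)): e=C[b]-C[a]; print('yaw',np.degrees(np.arctan2(e[1],e[0])),np.linalg.norm(e))
for a,b in((1,0),(3,2)): e=C[b]-C[a]; print('yaw',np.degrees(np.arctan2(-e[0],e[1])),np.linalg.norm(e))
O=(kl+kr)/2
for yw in (4,5,6,7,8,9):
    y=np.radians(yw);X=np.array([np.cos(y),np.sin(y),0]);Z=np.array([0,0,1.]);a=np.radians(14)
    ax=-X*np.cos(a)-Z*np.sin(a); up=Z*np.cos(a)-X*np.sin(a)
    m=O+118*ax; tp=O+45*ax+30*up
    print(yw,'mouth',m.round(1),proj(t,m).round(1),proj(s,m).round(1),'tap',tp.round(1),'tray',(O-148*X).round(1), proj(s,O+ax*118+up*15).round(1))
print('pivot side',proj(s,O))
```

```text
knobs [603.97565966 253.22757012 120.        ] [615.08258492 145.52919227 120.        ] [609.52912229 199.37838119 120.        ] 108.26959121152481
yaw knobs 5.88809329937503
tri L (array([603.8196144 , 253.39684207, 119.42012006]), np.float64(0.5989743236294705))
[[516.2 239.2  42. ]
 [528.1 131.4  42. ]
 [392.1 224.5  42. ]
 [401.  110.4  42. ]]
tray c [459.36827736 176.37020535  42.        ]
yaw 6.750533406798861 124.93135617045833
yaw 9.370303927436417 128.81425983763594
yaw 6.328233874610883 108.3917421110172
yaw 4.471884079296164 114.36703258031359
4 mouth [495.3 191.4  91.5] [204.9 261.8] [335.7 330.3] tap [558.7 195.8 138.2] tray [461.9 189.1 120. ] [339.  321.2]
5 mouth [495.5 189.4  91.5] [206.  261.7] [335.6 329.2] tap [558.8 194.9 138.2] tray [462.1 186.5 120. ] [338.9 320.2]
6 mouth [495.7 187.4  91.5] [207.1 261.6] [335.4 328.2] tap [558.9 194.1 138.2] tray [462.3 183.9 120. ] [338.7 319.2]
7 mouth [495.9 185.4  91.5] [208.2 261.5] [335.3 327.3] tap [559.  193.2 138.2] tray [462.6 181.3 120. ] [338.6 318.2]
8 mouth [496.1 183.4  91.5] [209.3 261.3] [335.1 326.3] tap [559.1 192.3 138.2] tray [463.  178.8 120. ] [338.3 317.2]
9 mouth [496.4 181.5  91.5] [210.4 261.2] [334.8 325.3] tap [559.2 191.4 138.2] tray [463.4 176.2 120. ] [338.1 316.2]
pivot side [245.15196224 312.51971009]
```

Pivot is at about (609.5, 199.4, 120) with yaw about 6.5°. The predicted mouth pixels agree in both views. The tap spot is therefore about (559, 194, 138). I'll close the fingers, raise, and travel high over the jar.

The rows are not in the units I measure in: shifts go in shares of 300 mm and turns go in shares of 2 pi rad. I convert before sending: -53 mm / 300 = -0.1767, -40 mm / 300 = -0.1333, 0.14 rad / 6.2832 = 0.0223.

```bash
echo '[0, 0, -0.1333, 0.0223, 0, 0, 0, -0.1333, 0.0223, 0, 0.0833, -0.1767, 0, 0, 0, 0.0833, -0.1767, 0, 0, 0, 0.0833, -0.1767, 0, 0, 0, 0.0833, -0.1767, 0, 0, 0, 0.0833, -0.1767, 0, 0, 0, 0.0833, -0.1767, 0, 0, 0, 0.0833, -0.1767, 0, 0, 0, 0.0833, -0.1767, 0, 0, 0, 0.0833, -0.1767, 0, 0, 0, 0.0833, -0.1767, 0, 0, 0]' | python3 jog.py
python3 - <<'E'
from station import manip
import numpy as np
from scipy.spatial.transform import Rotation as R
o=manip.get_obs(); M=R.from_quat(o['tcp_rot']).as_matrix(); print(o['position'],M.round(3),o['wrist_force'])
print(M.T@(np.array([545,192,170])-o['position']))
E
```

```text
t: 1.6
position: [456.8, -90.0, 270.7]
tcp_rot: [0.998, 0.056, 0.0, 0.0]
wrist_force: [1.4, -1.0, -0.5]
grip_width: 0.5
finger_force: 0.0
[456.83994136 -90.03153953 270.66977689] [[ 0.994  0.112  0.   ]
 [ 0.112 -0.994 -0.   ]
 [ 0.     0.    -1.   ]] [ 1.357003   -1.02246597 -0.50289973]
[ 119.29386001 -270.33743135  100.67292281]
```

Scaled: -53 mm / 300 = -0.1767, -50 mm / 300 = -0.1667.

```bash
echo '[0.08, -0.1767, 0, 0, 0, 0.08, -0.1767, 0, 0, 0, 0.08, -0.1767, 0, 0, 0, 0.08, -0.1767, 0, 0, 0, 0.0667, -0.1667, 0, 0, 0, 0, 0, 0, 0, 0, 0, 0, 0, 0, 0]' | python3 jog.py
python3 - <<'E'
from station import manip
import numpy as np
from scipy.spatial.transform import Rotation as R
o=manip.get_obs(); M=R.from_quat(o['tcp_rot']).as_matrix(); print(o['position'],o['wrist_force'])
print(M.T@(np.array([545,192,170])-o['position']))
E
```

```text
t: 2.48
position: [542.0, 181.2, 270.2]
tcp_rot: [0.998, 0.057, -0.0, 0.0]
wrist_force: [0.5, -0.7, -0.1]
grip_width: 0.3
finger_force: 0.0
[542.03938886 181.20073989 270.21653236] [ 0.49357078 -0.66553263 -0.11310049]
[  4.25260842 -10.42391617 100.20977941]
```

Scaled: 45 mm / 300 = 0.15, 15 mm / 300 = 0.05.

```bash
echo '[0.0133, -0.0333, 0.15, 0, 0, 0, 0, 0.15, 0, 0, 0, 0, 0.05, 0, 0, 0, 0, 0, 0, 0, 0, 0, 0, 0, 0]' | python3 jog.py
python3 - <<'E'
from station import manip
import cv2,numpy as np
o=manip.get_obs(); print(o['position'],o['wrist_force'])
c=manip.capture('side'); w=manip.capture('top')
a=cv2.resize(c['frame'][240:420,200:430,::-1],None,fx=2,fy=2); b=cv2.resize(w['frame'][130:340,130:270,::-1],None,fx=2,fy=2)
o=np.zeros((430,760,3),np.uint8);o[:360,:460]=a;o[:420,470:750]=b;cv2.imwrite('pics/pre.png',o)
E
```

```text
t: 3.1
position: [546.4, 191.8, 167.5]
tcp_rot: [0.998, 0.056, 0.001, -0.0]
wrist_force: [0.2, 0.4, -0.9]
grip_width: 0.4
finger_force: 0.0
[546.36906754 191.79126004 167.4517126 ] [ 0.24605553  0.37961388 -0.87758068]
```

View pics/pre.png

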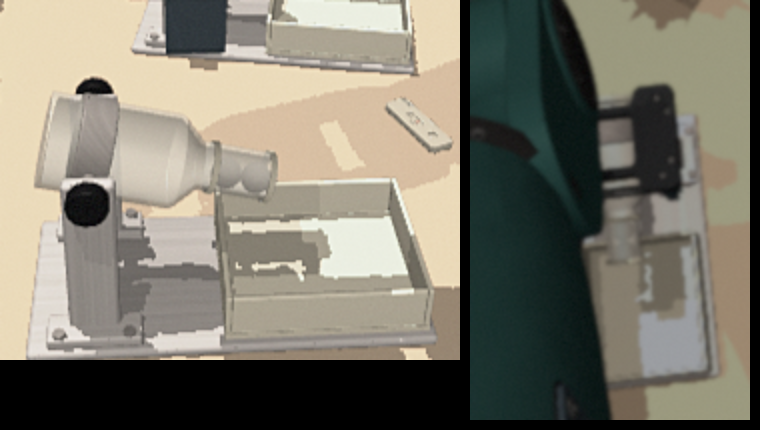

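The side view shows the bottle clear at its rest slope, but no fingers directly above it. A dark block ends near full pixel (297,265), behind it. The top view shows the gripper body at about (225,200). I'll check where the TCP should project.

Run:
```python
from h import *
from station import manip
import cv2
o=manip.get_obs(); p=o['position']; print(p,o['qpos'])
a=manip.capture('side'); b=manip.capture('top'); np.save('pics/s1.npy',a);np.save('pics/t1.npy',b)
for n,c in(('side',a),('top',b)):
    print(n,[proj(c,p+[0,0,z]).round() for z in(0,80,160)], abs(c['pose']-load(n+'0')['pose']).max())
c=manip.capture('wrist'); print(c['pose'].round(2))
im=np.hstack([cv2.resize(a['frame'],(400,300)),cv2.resize(c['frame'],(400,300))]); cv2.imwrite('pics/p2.png',im[:,:,::-1])
```

```text
[546.21203727 191.95431132 167.27287154] [2.97673612e-01 2.20055155e-01 1.99604090e+00 4.34397855e-05
 9.23128931e-01 1.75589441e+00]
side [array([296., 280.]), array([297., 221.]), array([297., 154.])] 0.0
top [array([195., 225.]), array([181., 214.]), array([165., 201.])] 0.0
[[ 1.1000e-01  9.6000e-01  2.7000e-01  6.2257e+02]
 [-9.9000e-01  1.1000e-01  3.0000e-02  2.0110e+02]
 [-0.0000e+00 -2.7000e-01  9.6000e-01  3.6066e+02]
 [ 0.0000e+00  0.0000e+00  0.0000e+00  1.0000e+00]]
```

View pics/p2.png

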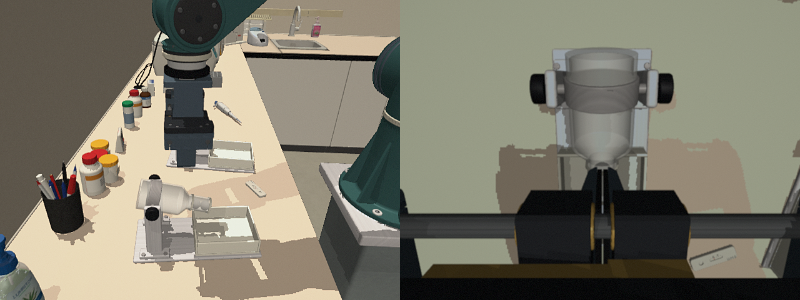

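Run:
```python
from h import *
c=load('s1'); a=c['frame'][180:340,220:360,::-1].copy(); a=cv2.resize(a,None,fx=3.7,fy=3.7,interpolation=cv2.INTER_CUBIC)
p=np.array([546.2,192,167.3])
for z in(0,19,79):
    q=(proj(c,p+[0,0,z])-[220,180])*3.7; cv2.circle(a,tuple(q.astype(int).tolist()),3,(0,0,255),-1)
q=(proj(c,[559,193.6,138.2])-[220,180])*3.7; cv2.circle(a,tuple(q.astype(int).tolist()),3,(0,255,0),-1)
cv2.imwrite('pics/p3.png',a)
```

```text
(no output)
```

View pics/p3.png

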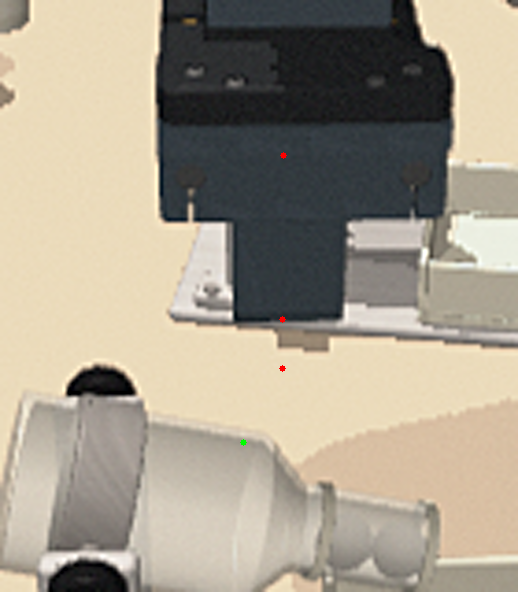

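The crop shows the finger's visible end at about the TCP+19 mm mark, roughly 20 mm above where the TCP projects. Its uphill edge is over the tap spot. The contact height is uncertain, so I'll approach by force.

Scaled: 12 mm / 300 = 0.04.

```bash
echo '[0, 0, 0.04, 0, 0, 0, 0, 0.04, 0, 0, 0, 0, 0, 0, 0]' | python3 jog.py | egrep 't:|pos|wrist'; echo '[0, 0, 0.0133, 0, 0, 0, 0, 0, 0, 0]' | python3 jog.py| egrep 't:|pos|wrist'; echo '[0, 0, 0.0133, 0, 0, 0, 0, 0, 0, 0]' | python3 jog.py| egrep 't:|pos|wrist'
```

```text
t: 3.72
position: [544.4, 191.6, 140.1]
tcp_rot: [0.998, 0.056, -0.001, 0.0]
wrist_force: [-0.1, -0.6, -0.1]
t: 3.98
position: [545.3, 191.8, 137.5]
tcp_rot: [0.998, 0.056, -0.0, 0.0]
wrist_force: [0.9, 0.6, 0.1]
t: 4.22
position: [545.2, 191.8, 133.4]
tcp_rot: [0.998, 0.056, -0.0, 0.0]
wrist_force: [0.7, 0.1, -0.3]
```

Scaled: 8 mm / 300 = 0.0267.

```bash
for i in 1; do echo '[0, 0, 0.0267, 0, 0, 0, 0, 0, 0, 0]' | python3 jog.py | egrep 't:|pos:|position|wrist'; done; echo '[0, 0, 0.0133, 0, 0, 0, 0, 0, 0, 0]' | python3 jog.py| egrep 't:|position|wrist'; echo '[0, 0, 0.01, 0, 0, 0, 0, 0, 0, 0]' | python3 jog.py| egrep 't:|position|wrist'
```

```text
t: 4.47
position: [544.8, 191.7, 124.9]
tcp_rot: [0.998, 0.056, -0.001, 0.0]
wrist_force: [-0.6, -0.1, 0.1]
t: 4.72
position: [545.1, 191.8, 121.3]
tcp_rot: [0.998, 0.056, -0.0, 0.0]
wrist_force: [-0.5, 0.7, 0.5]
t: 4.97
position: [545.2, 191.8, 118.4]
tcp_rot: [0.998, 0.056, -0.0, 0.0]
wrist_force: [-0.3, 0.2, -0.0]
```

Scaled: 3 mm / 300 = 0.01.

```bash
echo '[0, 0, 0.01, 0, 0, 0, 0, 0, 0, 0]' | python3 jog.py| egrep 't:|position|wrist'; echo '[0, 0, 0.01, 0, 0, 0, 0, 0, 0, 0]' | python3 jog.py| egrep 't:|position|wrist'
python3 - <<'E'
from h import *
from station import manip
c=manip.capture('side'); a=c['frame'][230:390,220:400,::-1].copy(); a=cv2.resize(a,None,fx=3.5,fy=3.5,interpolation=cv2.INTER_CUBIC);cv2.imwrite('pics/p4.png',a)
E
```

```text
t: 5.22
position: [545.3, 191.8, 115.5]
tcp_rot: [0.998, 0.056, -0.0, 0.0]
wrist_force: [-0.9, 0.4, 1.0]
t: 5.48
position: [544.7, 191.8, 112.4]
tcp_rot: [0.998, 0.056, -0.001, 0.0]
wrist_force: [-5.4, -0.5, 5.9]
```

View pics/p4.png

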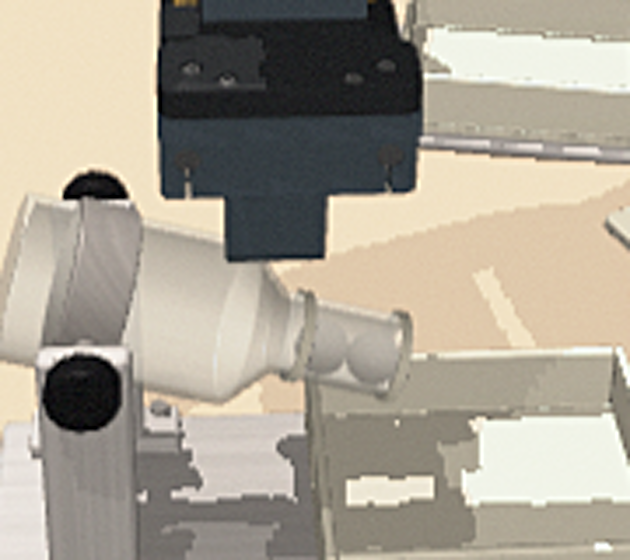

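Contact is just short of the shoulder at 5.9 N, with the neck starting to dip, and the balls are visible in the neck. Now the tap proper: down about 12 mm more with a little −x to follow the arc, then back up.

```bash
cat > look.py <<'E'
import sys
from h import *
from station import manip
c=manip.capture('side'); a=c['frame'][230:400,210:425,::-1]; cv2.imwrite('pics/%s.png'%sys.argv[1],cv2.resize(a,None,fx=3.2,fy=3.2,interpolation=cv2.INTER_CUBIC))
E
echo '[-0.0033, 0, 0.02, 0, 0, -0.0033, 0, 0.02, 0, 0, 0, 0, 0, 0, 0]' | python3 jog.py| egrep 't:|position|wrist'; echo '[0.0067, 0, -0.0467, 0, 0, 0, 0, -0.0467, 0, 0, 0, 0, -0.0667, 0, 0, 0, 0, 0, 0, 0, 0, 0, 0, 0, 0]' | python3 jog.py| egrep 't:|position|wrist'; python3 look.py p5
```

```text
t: 5.9
position: [542.6, 191.5, 100.3]
tcp_rot: [0.998, 0.056, -0.001, 0.0]
wrist_force: [-7.1, -0.4, 8.6]
t: 6.52
position: [545.2, 191.8, 148.6]
tcp_rot: [0.998, 0.056, 0.0, 0.0]
wrist_force: [-0.4, -0.5, -0.4]
```

View pics/p5.png

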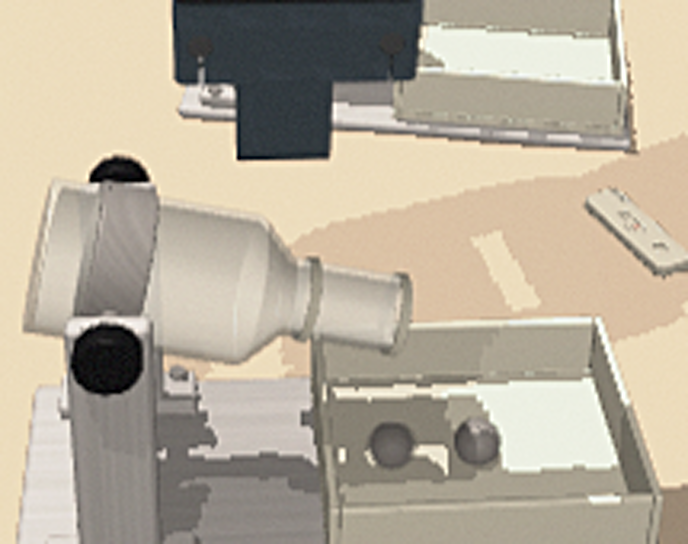

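The crop shows both balls in the tray, at (391,445) and (477,441), the neck empty, and the bottle back at its rest slope. I'll clear the tool upwards and let things settle. Before handing in I'll check by pixel difference that the bottle is back where it was.

Scaled: -30 mm / 300 = -0.1.

```bash
echo '[0, 0, -0.1, 0, 0, 0, 0, -0.1, 0, 0, 0, 0, 0, 0, 0, 0, 0, 0, 0, 0, 0, 0, 0, 0, 0, 0, 0, 0, 0, 0, 0, 0, 0, 0, 0, 0, 0, 0, 0, 0]' | python3 jog.py| egrep 't:|position|wrist'
python3 - <<'E'
from h import *
from station import manip
c=manip.capture('side')
d=lambda a,b,box:cv2.absdiff(a[box[1]:box[3],box[0]:box[2]],b[box[1]:box[3],box[0]:box[2]]).max(2)
s1=load('s1')['frame']; b=c['frame']
print('body diff frac',(d(s1,b,(225,290,300,345))>40).mean(),'neck',(d(s1,b,(300,310,345,345))>40).mean())
g=cv2.inRange(b[355:385,315:400],(0,0,0),(120,120,120)); n,l,s,ce=cv2.connectedComponentsWithStats(g)
a=manip.capture('side'); print('motion',(d(a['frame'],b,(220,280,420,420))>25).sum())
print([(ce[i]+[315,355],s[i][4], onz(c,*(ce[i]+[315,355]),22).round()) for i in range(1,n) if s[i][4]>50])
E
```

```text
t: 7.58
position: [545.3, 191.8, 208.5]
tcp_rot: [0.998, 0.056, -0.0, 0.0]
wrist_force: [-0.5, -0.6, 0.7]
body diff frac 0.0 neck 0.12698412698412698
motion 2
[(array([321.13690476, 369.01190476]), np.int32(168), array([512., 189.,  22.])), (array([359.26388889, 367.77777778]), np.int32(144), array([460., 184.,  22.]))]
```

```bash
python3 -c "
from station import manip
print(manip.hand_in())"
```

```text
the job is handed in; nothing more can be done
None
```

Both balls came out on the first tap (about 14 mm dip, 8.6 N down) and lie in the tray. The bottle is back at its rest slope, the tool is clear, the jar was not touched, and the job was handed in at about 7.7 s.

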